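Seat the finned tube block in the bench cooler

TASK

Pick up the aluminium tube block that has three fins underneath and set it, upright, onto the black bench cooler so that its three fins slide down into the three gaps between the cooler's four fins, fully home and centred on the cooler. Lower it in, do not drop it, and leave the tube block with only two, thicker fins where it is.

Things in the scene. Friction and masses are not known exactly. Their poses are not given: they have to be found in the camera images.
- block_three: Loose block to seat, 0.45 kg: 3 aluminium fins along its x, each 110 x 8 thick x 32 mm deep, centred at y = -40, 0, +40; on them a plate 72 (x) x 96 (y) x 10 with tube holes (fin ends show 19 mm beyond it); on top a black grip bar 60 (x) x 20 (y), 42 to 84 mm above the fin tips: grasp from above across its 20 mm. Origin: underside centre, at fin-tip level, z up. Half-turn symmetric.
- cooler: Fixed black housing 170 (x) x 160 (y) x 45 mm high; on its flat top 4 upright aluminium fins along its x, each 110 x 8 thick x 28 mm tall, at y = -60, -20, +20, +60: 3 gaps 32 wide, open-ended, centred at y = -40, 0, +40. Origin: underside centre on the bench, z up. A block fully home has its fin tips on the housing top, 45 mm above this origin, its plate 4 mm clear of these fins.
- block_two: Another loose tube block, to be left alone: same plate and grip bar, but only two fins, 18 mm thick and 110 mm long, with centres at y = -26 and +26 mm. Origin: underside centre at the fin tips; 84 mm tall overall.
Things that resemble listed ones, but are neither listed nor needed, are in the scene too. What is shaped like the cooler but purple is not meant. Leave any green look-alike of the block_three alone.

How it is judged (in metres and radians):
At the end, for the whole second after the job is handed in: The three-finned block stands upright (within 6 degrees) and still on the cooler, its fin tips down on the housing's top (within 5 mm), its three fins in the three gaps, centred within 20 mm along the fins and 16 mm across them, and in line with them within 14 degrees, either way round (z of block_three in the frame of cooler between 0.04 and 0.05 m and y of block_three in the frame of cooler between -0.016 and 0.016 m and x of block_three in the frame of cooler between -0.02 and 0.02 m and angle between the x axis of block_three and the x axis of cooler, either way round below 0.25 rad and angle between block_three's own z axis and vertical below 0.1 rad and linear speed of block_three below 0.02 m/s); the robot touches nothing.
It fails at once if the three-finned block is dropped onto the cooler (faster than 0.7 m/s just above its place) (linear speed of block_three above 0.7 m/s and horizontal distance between block_three and cooler below 0.06 m and z of block_three in the frame of cooler below 0.12 m).
It fails at once if the two-finned block is moved by more than 30 mm (distance of block_two from where it was at the start of the episode above 0.03 m).
It also fails if it takes over 38 s, if anything falls off the work surface, if the arm or the gripper's body presses on something with over 40 N, if the wrist force passes 120 N, or if a joint passes its speed limit or range.

ROBOT

A 6-joint arm with a two-finger parallel gripper is mounted at the origin on the work surface. World frame = base frame: x ahead of the robot, y to its left, z up, the work surface at z = 0. Lengths are in m, angles in degrees, forces in N, time in s.
With the tool pointing down it reaches from about 0.25 to 0.725 m from the base axis. Payload 9.7 kg.
Tool frame: the origin (TCP) lies midway between the tips of the shut fingers; the grasp point (between the pads) lies 19 mm behind it; z points along the fingers, y is the line along which they close (so a half turn about z gives the same grasp; the last joint's range is limited). The gripper opens to 85 mm and grips with 20 to 120 N. Pads are 22 mm wide; open, the fingers measure 114 mm over their backs; the gripper's body (76 mm by 85 mm) begins 54 mm behind the grasp point. The pads swing forward as they close: fully open they stand 13 mm farther back than shut.
Start: joints at [67.953, 4.979, 10.078, 95.1, 0, 90], TCP at [0.206, 0.51, 0.231] pointing down, gripper open.
Joint ranges: [-179.16, 179.16], [-48.56, 103.87], [-65.8, 70.77], [-126.05, 130.52], [-82.76, 87.17], [-180, 180]. Speed limits (degrees/s): [127.2, 127.2, 147.25, 180, 180, 180].

INTERFACE

Orientations are given as [roll, pitch, yaw] about the fixed x, y, z axes, in that order (R = Rz(yaw) Ry(pitch) Rx(roll)).
In Python, from workcell import bot gives the robot as it stands. The module is installed in compiled form; this text tells all that it offers.
- The arm moves only by the tool send_rows, never from a script. Its argument "moves" is one flat list of numbers, 7 for each row, row after row: the shift along the world's x, y, z normalised to -1 to 1, where 1 is 0.025 m, then the turn, a rotation vector about the world's x, y, z normalised to -1 to 1, where 1 is 0.15 rad, then the closure, from -1 (fully open) to 1 (shut), so that 0 is half open. A call has 1 to 8 rows; each row shifts and turns the commanded pose from where the row before left it; what a row does not reach is not made up. A row lasts 1/8 s, in which the tool goes at most 62.5 mm and 10.7 degrees, less where a joint would pass 70% of its speed; a pose out of reach is approached as far as the arm can. A call with a number of a shift or a turn outside -1 to 1 is refused whole. A call with a gripper value outside its range is refused whole. The fingers move at their own pace and stop on an object; "squeeze" is the grip in N (left out, the last holds). Time passes only in rows, so rows that do not move let the fingers close. It gives the time, the measured TCP pose, the force, the opening and the grip force at its end, in the units of the state.
- bot.get_obs(): the state, without advancing time (a new reading comes with each control period).
- bot.camera(name): name is "scene" or "top" or "wrist"; returns a dict with "color" (400x640x3 uint8, red, green, blue), "camera_matrix" (3x3 intrinsics, pixels), "D" ([k1, k2, p1, p2, k3] as OpenCV has them; the pictures are not rectified), "R" (3x3) and "t" (3): a world point X has camera coordinates R X + t. Camera axes: x right, y down, z forward; pixel columns grow to the right and rows downward; lengths in m; the calibration is good to about 2 mm. A picture is of the moment at which its call begins. There is no depth.
- bot.job_done(): hands the job in; it is judged then, once.
Trained networks look in the newest picture that a camera, given by its name, has taken for a name from the list of things; names that differ only in an ending like _2 or _b are one class to them, and where a whole thing is asked for, a point or a joint stands for the part that bears it (a point fixed in the world has none). Each returns a list of dicts, best first, with "p" (0 to 1); they miss things now and then, are a little off and sometimes report something else, mostly with a low value. They report only what shows in the picture. A call takes as long as a camera call. They do not tell look-alikes from the thing itself.
- bot.boxes_of(camera, query): "extent" ([left, top, right, bottom] in pixels, round what is visible of it).
- bot.trace(camera, query): "region" (400x640 bool, what is visible of it) and "extent" ([left, top, right, bottom] in pixels, round what is visible of it).
- bot.landmark_of(camera, query): "pixel" ([column, row] in pixels: a listed point, or the origin of a listed thing).
The state is a dict: "time": time; "q": joint angles; "qd": joint speeds; "joint_efforts": joint torques, N m; "ee_pos": TCP position; "tcp_rot": TCP orientation; "wrist_force": force on the tool from outside, world axes, zero at the start; "torque": the same for the moment, N m; "opening": finger opening in m; "grasp_force": force on a finger pad.
Only numpy, scipy, OpenCV 4.12 (cv2) and the standard library are available. Lean on these libraries where they do the work, as an engineer would, in place of code of your own. Each camera call takes 0.05 s, during which the arm holds its last target. There are 200 camera calls.

## Working session

There is one attempt and no reset: what is moved stays moved. The work goes in short steps, Python scripts to look and compute and a tool call to move; the robot and the scene stay as the last step left them, time stands still between calls to the robot, and variables do not carry over. Pictures are saved under pics/ and viewed, at most 10 in all, crops included, and the job is handed in when it is done.

Besides the shell and the picture viewer there is one more tool, called after "Emit:" by a JSON object that holds its "api" and its "payload". send_rows: Moves the arm, as the interface text tells. Its arguments: {"type":"object","properties":{"moves":{"type":"array"},"squeeze":{"type":"number"}},"required":["moves"]}

```bash
mkdir -p pics; python3 - <<'E'
from workcell import bot
import cv2,numpy as np
for n in ["scene","top"]:
    c=bot.camera(n); cv2.imwrite(f"pics/{n}0.png",c["color"][:,:,::-1])
    print(n,c["camera_matrix"].tolist(),c["D"],c["R"].tolist(),c["t"])
    for q in ["block_three","cooler","block_two"]:
        print(q,[(np.round(d["extent"]).tolist(),round(d["p"],2)) for d in bot.boxes_of(n,q)],[(np.round(d["pixel"],1).tolist(),round(d["p"],2)) for d in bot.landmark_of(n,q)])
print(bot.get_obs())
E
```

```text
scene [[486.1941059060906, 0.0, 314.54801264927903], [0.0, 486.1941059060906, 198.7448273634421], [0.0, 0.0, 1.0]] [0.00454788 0.         0.         0.         0.        ] [[0.5744140961868827, 0.8184488488808382, 0.013781431980657325], [0.44036760910784994, -0.2947845836570412, -0.8480438774537441], [-0.6900179816138434, 0.4931972536458165, -0.5297467829499125]] [-0.23760555 -0.13083862  1.53667256]
block_three [([389.0, 164.0, 439.0, 209.0], 0.82), ([443.0, 185.0, 499.0, 228.0], 0.71)] [([470.5, 215.1], 0.76), ([415.1, 197.5], 0.69)]
cooler [([331.0, 129.0, 397.0, 173.0], 0.81), ([344.0, 209.0, 438.0, 278.0], 0.56)] [([386.8, 250.3], 0.78), ([362.5, 158.4], 0.56)]
block_two [([203.0, 245.0, 262.0, 306.0], 0.71)] [([233.4, 281.8], 0.6)]
top [[410.9585178207446, 0.0, 318.3450095633461], [0.0, 410.9585178207446, 193.65798633342405], [0.0, 0.0, 1.0]] [-0.05594581  0.          0.          0.          0.        ] [[0.0034938300352495345, -0.999990975847303, 0.0024168938005729333], [-0.9885674121382778, -0.003818222260888453, -0.1507311939745534], [0.1507390619909543, -0.00186263327708811
[... 371 characters left out ...]
, 0.96)] [([435.5, 161.9], 0.8)]
{'time': 0.7, 'q': array([ 6.79518510e+01,  4.97500892e+00,  1.00767173e+01,  9.51005457e+01,
       -7.50054111e-04,  9.00008142e+01]), 'qd': array([-0.04658621, -0.08003227, -0.01474871, -0.08590767, -0.03579414,
        0.0161106 ]), 'joint_efforts': array([-6.02324217e-04, -5.19964314e+01,  4.64785659e+01,  1.02763410e-03,
       -8.38290384e-05, -4.02940913e-06]), 'ee_pos': array([0.20645612, 0.5097531 , 0.23130808]), 'tcp_rot': array([1.79998837e+02, 7.50037588e-04, 1.57951037e+02]), 'wrist_force': array([-0.9384508 , -0.66279778, -1.15942743]), 'torque': array([ 0.04620623, -0.06431497, -0.01259472]), 'grasp_force': 0.0, 'opening': 0.08562166998600186}
```

View pics/scene0.png

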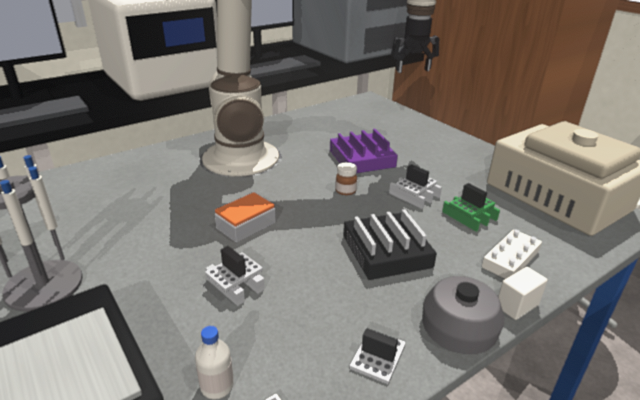

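View pics/top0.png

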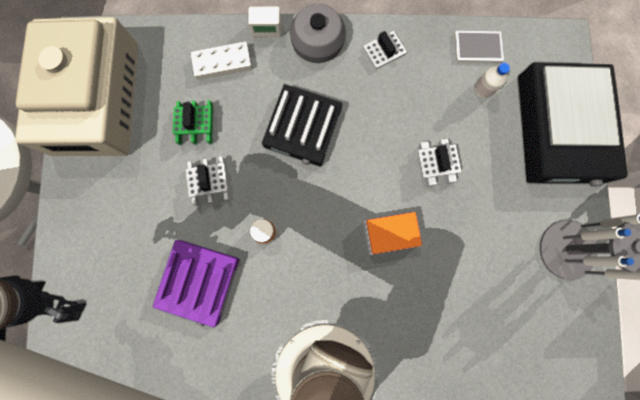

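The top view shows the aluminium three-finned block at about (207,180), with its green look-alike at (193,120). The black cooler is at (305,125), the purple one at (197,283), and block_two at (440,160). I'll back-project these for rough positions.

```bash
cat > h.py <<'E'
from workcell import bot
import cv2,numpy as np
def ray(c,px,z):
    px=np.array(px,float).reshape(-1,1,2)
    n=cv2.undistortPoints(px,c["camera_matrix"],c["D"]).reshape(-1,2)
    R,t=c["R"],np.array(c["t"]); C=-R.T@t
    d=np.c_[n,np.ones(len(n))]@R
    return C+d*((z-C[2])/d[:,2])[:,None]
def proj(c,X):
    return cv2.projectPoints(np.array(X,float).reshape(-1,1,3),cv2.Rodrigues(c["R"])[0],np.array(c["t"],float),c["camera_matrix"],c["D"])[0].reshape(-1,2)
def blobs(c,ext,lo,hi,z,amin=20,sat=60):
    l,t,r,b=[int(v) for v in ext]; hsv=cv2.cvtColor(c["color"],cv2.COLOR_RGB2HSV)
    m=np.zeros((400,640),np.uint8); s=hsv[t:b,l:r]
    m[t:b,l:r]=((s[...,2]>=lo)&(s[...,2]<=hi)&(s[...,1]<=sat))
    for k in cv2.findContours(m,cv2.RETR_EXTERNAL,cv2.CHAIN_APPROX_NONE)[0]:
        if cv2.contourArea(k)<amin: continue
        w=ray(c,k.reshape(-1,2),z)[:,:2]
        (x,y),(a,bb),_=cv2.minAreaRect((w*1000).astype(np.float32))
        bx=cv2.boxPoints(cv2.minAreaRect((w*1000).astype(np.float32))); e=[bx[1]-bx[0],bx[2]-bx[1]]; e=max(e,key=np.linalg.norm)
        print("centre mm",round(x,1),round(y,1),"size",round(a,1),round(bb,1),"long ang",round(np.degrees(np.arctan2(e[1],e[0]))%180,1))
E
python3 - <<'E'
from h import *
c=bot.camera("top")
print("cooler fins");blobs(c,[261,83,345,166],150,255,.073)
print("bar");blobs(c,[189,160,228,204],0,60,.084)
print("plate");blobs(c,[185,156,230,206],165,255,.042)
print("two bar");blobs(c,[419,134,460,185],0,60,.084)
E
```

```text
cooler fins
centre mm 505.8 80.4 size 12.3 28.9 long ang 90.2
centre mm 556.4 -20.9 size 48.0 113.2 long ang 179.6
centre mm 596.9 2.1 size 10.1 111.3 long ang 161.0
centre mm 609.1 40.2 size 9.9 111.5 long ang 161.1
centre mm 622.1 78.0 size 10.1 111.7 long ang 161.3
centre mm 635.1 115.9 size 10.1 112.0 long ang 161.3
centre mm 687.7 26.0 size 42.0 144.3 long ang 90.2
centre mm 636.2 133.0 size 144.3 54.8 long ang 0.1
bar
centre mm 466.4 289.6 size 63.3 24.9 long ang 8.8
plate
centre mm 469.7 296.2 size 124.2 101.9 long ang 3.1
two bar
centre mm 516.3 -279.8 size 61.0 27.7 long ang 8.8
```

Rough estimates: cooler at (0.616, 0.059) with axis 161.2°, and block at about (0.467, 0.290) with axis about 5°. Next I'll move above the block.

Emit:
{"api": "send_rows", "payload": {"moves": [0.95, -0.8, 0.2, 0, 0, 0.28, -1, 0.95, -0.8, 0.2, 0, 0, 0.28, -1, 0.95, -0.8, 0.2, 0, 0, 0.28, -1, 0.95, -0.8, 0.2, 0, 0, 0.28, -1, 0.95, -0.8, 0.2, 0, 0, 0.28, -1, 0.95, -0.8, 0.2, 0, 0, 0.28, -1, 0.95, -0.8, 0.2, 0, 0, 0.28, -1, 0.95, -0.8, 0.2, 0, 0, 0.28, -1]}}

```text
time: 1.75
ee_pos: [0.3972, 0.3491, 0.2715]
tcp_rot: [180.0, 0.0, 177.3]
wrist_force: [-0.4, 0.6, 0.1]
opening: 0.0852
grasp_force: 0.0
```

Emit:
{"api": "send_rows", "payload": {"moves": [0.95, -0.8, 0, 0, 0, 0.28, -1, 0.95, -0.8, 0, 0, 0, 0.28, -1, 0.95, -0.8, 0, 0, 0, 0.28, -1, 0, 0, 0, 0, 0, 0, -1, 0, 0, 0, 0, 0, 0, -1]}}

```text
time: 2.38
ee_pos: [0.4674, 0.29, 0.2713]
tcp_rot: [180.0, -0.0, -175.6]
wrist_force: [0.1, 0.5, -1.1]
opening: 0.0852
grasp_force: 0.0
```

```bash
python3 - <<'E'
from h import *
c=bot.camera("wrist"); cv2.imwrite("pics/w1.png",c["color"][:,:,::-1])
C=-c["R"].T@np.array(c["t"]);print(C,c["R"][2])
for q in ["block_three"]:
    for d in bot.trace("wrist",q):
        print(d["extent"],d["p"])
        blobs(c,d["extent"],0,60,.084,200)
        print("plate");blobs(c,d["extent"],140,255,.042,500)
o=bot.get_obs();print(o["ee_pos"],o["tcp_rot"],o["q"],o["time"])
E
```

```text
[0.39769907 0.28460163 0.41479201] [ 0.27488444  0.0208049  -0.96125215]
[284.3, 128.2, 367.8, 220.5] 0.76
centre mm 469.1 293.8 size 62.1 17.5 long ang 9.8
plate
centre mm 471.3 293.7 size 115.5 97.8 long ang 6.6
[314.2, 235.5, 387.9, 328.6] 0.56
centre mm 616.3 338.2 size 77.3 21.5 long ang 2.0
plate
[0.46712698 0.29036335 0.27143153] [ 1.79988433e+02  3.76349756e-03 -1.75546507e+02] [3.18604150e+01 6.10186654e+00 1.58036154e+01 9.96930834e+01
 8.53638419e-03 2.74069224e+01] 2.475
```

View pics/w1.png

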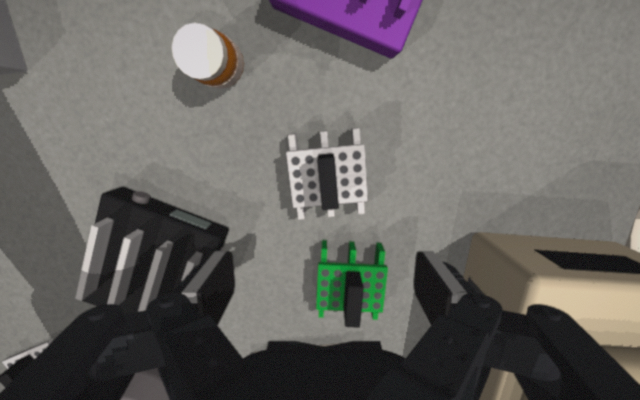

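The three fins of the aluminium block show clearly, at columns 292, 325 and 358. It sits at (0.470, 0.2937) with an angle of 6.6°. I'll descend and grasp it.

Emit:
{"api": "send_rows", "payload": {"moves": [0.12, 0.13, -1, 0, 0, 0.25, -1, 0, 0, -1, 0, 0, 0, -1, 0, 0, -1, 0, 0, 0, -1, 0, 0, -1, 0, 0, 0, -1, 0, 0, -1, 0, 0, 0, -1, 0, 0, -1, 0, 0, 0, -1, 0, 0, 0, 0, 0, 0, -1]}}

```text
time: 3.35
ee_pos: [0.4693, 0.2931, 0.1197]
tcp_rot: [-179.9, -0.2, -173.4]
wrist_force: [-0.2, -1.0, 0.6]
opening: 0.0852
grasp_force: 0.0
```

```bash
python3 - <<'E'
from h import *
c=bot.camera("wrist"); cv2.imwrite("pics/w2.png",c["color"][:,:,::-1])
for d in bot.trace("wrist","block_three"):
        print(d["extent"],d["p"])
        blobs(c,d["extent"],0,60,.084,200)
        print("plate");blobs(c,d["extent"],140,255,.042,500)
o=bot.get_obs();print(o["ee_pos"],o["tcp_rot"],o["time"])
E
```

```text
[255.6, 132.8, 393.0, 278.7] 0.94
centre mm 467.6 294.0 size 65.8 19.1 long ang 9.5
plate
centre mm 480.5 296.5 size 90.6 96.6 long ang 99.6
[305.2, 299.2, 415.0, 359.2] 0.83
centre mm 556.8 324.7 size 15.6 70.0 long ang 96.7
plate
[0.47048596 0.29353101 0.1221906 ] [ 1.79981359e+02  3.05864852e-02 -1.73390238e+02] 3.45
```

View pics/w2.png

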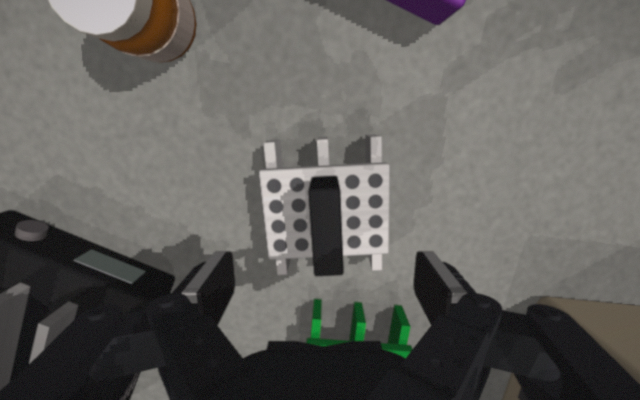

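The picture shows the block centred between the fingers, turned about 2.5° from them. I'll correct the turn, descend and grip.

Emit:
{"api": "send_rows", "payload": {"moves": [-0.04, 0, -0.9, 0, 0, 0.31, -1, 0, 0, -1, 0, 0, 0, -1, 0, 0, -0.5, 0, 0, 0, -1, 0, 0, -0.5, 0, 0, 0, -1, 0, 0, 0, 0, 0, 0, -1, 0, 0, 0, 0, 0, 0, 1, 0, 0, 0, 0, 0, 0, 1, 0, 0, 0, 0, 0, 0, 1], "squeeze": 50}}

```text
time: 4.45
ee_pos: [0.4699, 0.2931, 0.0492]
tcp_rot: [180.0, 0.0, -170.8]
wrist_force: [0.3, -0.1, -0.5]
opening: 0.0323
grasp_force: 0.0
```

Emit:
{"api": "send_rows", "payload": {"moves": [0, 0, 0, 0, 0, 0, 1, 0, 0, 0, 0, 0, 0, 1, 0, 0, 0, 0, 0, 0, 1, 0, 0, 0, 0, 0, 0, 1, 0, 0, 0, 0, 0, 0, 1, 0, 0, 0, 0, 0, 0, 1]}}

```text
time: 5.2
ee_pos: [0.4698, 0.2933, 0.0491]
tcp_rot: [180.0, 0.0, -170.8]
wrist_force: [-0.7, 4.4, 2.6]
opening: 0.0192
grasp_force: 53.8
```

Emit:
{"api": "send_rows", "payload": {"moves": [0, 0, 0.5, 0, 0, 0, 1, 0, 0, 1, 0, 0, 0, 1, 0, 0, 1, 0, 0, 0, 1, 0, 0, 1, 0, 0, 0, 1, 0, 0, 1, 0, 0, 0, 1, 0, 0, 1, 0, 0, 0, 1, 0, 0, 0.5, 0, 0, 0, 1, 0.48, -0.78, 0, 0, 0, -0.27, 1]}}

```text
time: 6.2
ee_pos: [0.4816, 0.2739, 0.1995]
tcp_rot: [180.0, 0.0, -173.0]
wrist_force: [1.0, -0.2, -4.2]
opening: 0.0194
grasp_force: 53.0
```

Emit:
{"api": "send_rows", "payload": {"moves": [0.48, -0.78, 0, 0, 0, -0.27, 1, 0.48, -0.78, 0, 0, 0, -0.27, 1, 0.48, -0.78, 0, 0, 0, -0.27, 1, 0.48, -0.78, 0, 0, 0, -0.27, 1, 0.48, -0.78, 0, 0, 0, -0.27, 1, 0.48, -0.78, 0, 0, 0, -0.27, 1, 0.48, -0.78, 0, 0, 0, -0.27, 1, 0.48, -0.78, 0, 0, 0, -0.27, 1]}}

```text
time: 7.2
ee_pos: [0.5778, 0.1165, 0.1981]
tcp_rot: [-180.0, -0.1, 168.2]
wrist_force: [0.0, 0.6, -3.9]
opening: 0.0194
grasp_force: 52.9
```

Emit:
{"api": "send_rows", "payload": {"moves": [0.48, -0.78, 0, 0, 0, -0.27, 1, 0.48, -0.78, 0, 0, 0, -0.27, 1, 0.48, -0.78, 0, 0, 0, -0.27, 1, 0, 0, 0, 0, 0, 0, 1, 0, 0, 0, 0, 0, 0, 1]}}

```text
time: 7.82
ee_pos: [0.6137, 0.0589, 0.1987]
tcp_rot: [180.0, -0.0, 161.4]
wrist_force: [-0.9, 1.0, -4.0]
opening: 0.0192
grasp_force: 52.9
```

```bash
python3 - <<'E'
from h import *
o=bot.get_obs();print(o["ee_pos"],o["tcp_rot"],o["time"],o["opening"],o["q"])
T=None
def mdl(x,y,a,z0,fins,zs,h):
    a=np.radians(a);X=np.array([np.cos(a),np.sin(a)]);Y=np.array([-X[1],X[0]]);out=[]
    for f in fins:
        out.append([np.r_[np.array([x,y])+X*s[0]+Y*(f+s[1]),zs] for s in[(-.055,-.004),(.055,-.004),(.055,.004),(-.055,.004)]])
    return out
ims=[]
for n,cr in [("wrist",None),("scene",(330,130,500,300))]:
    c=bot.camera(n); im=c["color"][:,:,::-1].copy()
    for pl in mdl(.6158,.059,161.2,0,[-.06,-.02,.02,.06],.073,0): cv2.polylines(im,[np.int32(proj(c,pl))],True,(0,0,255),1)
    e=o["ee_pos"]; 
    for pl in mdl(e[0],e[1],o["tcp_rot"][2],0,[-.04,0,.04],e[2]-.049,0): cv2.polylines(im,[np.int32(proj(c,pl))],True,(0,255,0),1)
    if cr: im=cv2.resize(im[cr[1]:cr[3],cr[0]:cr[2]],None,fx=3.4,fy=3.4)
    cv2.imwrite(f"pics/{n}3.png",im)
E
```

```text
[0.61373841 0.05888517 0.19868566] [ 1.79996383e+02 -2.52087990e-02  1.61369543e+02] 7.825 0.019187595513986022 [5.47418679e+00 1.37898737e+01 1.64339318e+01 9.26655916e+01
 1.35969242e-02 2.41046421e+01]
```

View pics/wrist3.png

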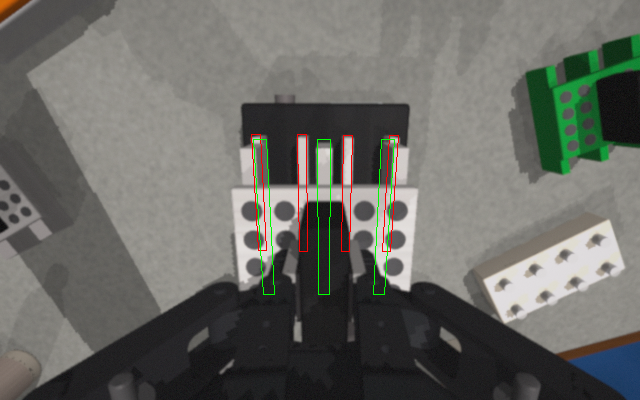

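View pics/scene3.png

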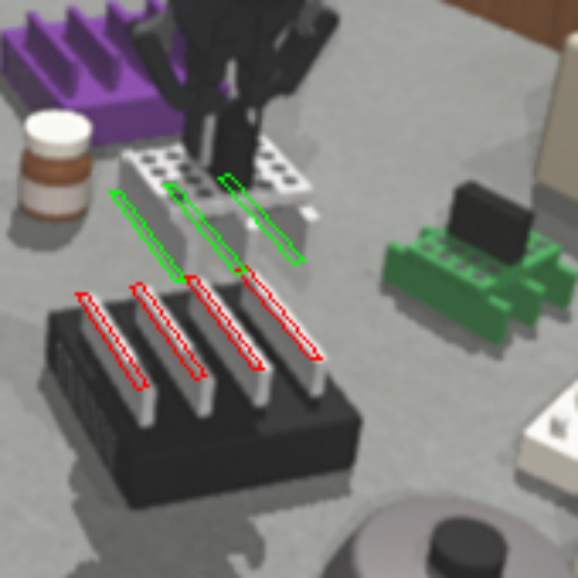

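The overlays match: the cooler fins (red) fit in both views, and the block's fin tips (green) fit within about 3 mm. One quick check of the along-fin offset from the plate edge and fin end (rows 187 and 143).

```bash
python3 - <<'E'
from h import *
c=bot.camera("wrist");e=bot.get_obs()["ee_pos"];a=np.radians(161.4);X=np.array([np.cos(a),np.sin(a)])
for nm,px,z,ex in[("plate",[324,187],.042,.036),("finend",[324,143],.032,.055)]:
    p=ray(c,[px],e[2]-.049+z)[0]; d=p[:2]-e[:2]; print(nm,d@X,d@[-X[1],X[0]],"expected",ex)
p=ray(c,[[303,134],[348,134]],.073); d=p[:,:2]-[.6158,.059]; print("cooler ends",d@X,d@[-X[1],X[0]])
E
```

```text
plate 0.03454862138811597 0.00011659909275112095 expected 0.036
finend 0.05570956492264108 0.00014629458880726785 expected 0.055
cooler ends [0.0560906  0.05614661] [ 0.01855845 -0.02046831]
```

Emit:
{"api": "send_rows", "payload": {"moves": [0.07, -0.02, -0.5, 0, 0, -0.02, 1, 0, 0, -0.7, 0, 0, 0, 1, 0, 0, -0.7, 0, 0, 0, 1, 0, 0, -0.7, 0, 0, 0, 1, 0, 0, -0.7, 0, 0, 0, 1, 0, 0, -0.5, 0, 0, 0, 1, 0, 0, -0.2, 0, 0, 0, 1, 0, 0, 0, 0, 0, 0, 1]}}

```text
time: 8.98
ee_pos: [0.6155, 0.0585, 0.0987]
tcp_rot: [-180.0, -0.0, 161.2]
wrist_force: [-1.0, -0.3, -3.5]
opening: 0.0191
grasp_force: 52.8
```

Emit:
{"api": "send_rows", "payload": {"moves": [0, 0, -0.08, 0, 0, 0, 1, 0, 0, -0.08, 0, 0, 0, 1, 0, 0, 0, 0, 0, 0, 1, 0, 0, 0, 0, 0, 0, 1]}}

```text
time: 9.48
ee_pos: [0.6155, 0.0585, 0.0949]
tcp_rot: [180.0, 0.0, 161.2]
wrist_force: [-1.0, 0.1, -3.4]
opening: 0.0193
grasp_force: 52.8
```

No contact yet and it's within about 1 mm, so I'll ease down in small steps.

Emit:
{"api": "send_rows", "payload": {"moves": [0, 0, -0.04, 0, 0, 0, 1, 0, 0, 0, 0, 0, 0, 1]}}

```text
time: 9.72
ee_pos: [0.6156, 0.0586, 0.0941]
tcp_rot: [180.0, 0.0, 161.2]
wrist_force: [-0.2, 0.2, -1.7]
opening: 0.0195
grasp_force: 53.1
```

Emit:
{"api": "send_rows", "payload": {"moves": [0, 0, -0.03, 0, 0, 0, 1, 0, 0, 0, 0, 0, 0, 1]}}

```text
time: 9.98
ee_pos: [0.6156, 0.0587, 0.094]
tcp_rot: [180.0, 0.1, 161.2]
wrist_force: [-2.6, 2.0, 6.3]
opening: 0.0192
grasp_force: 54.2
```

The force shows it is seated. I'll release and retreat straight up.

Emit:
{"api": "send_rows", "payload": {"moves": [0, 0, 0, 0, 0, 0, 0, 0, 0, 0, 0, 0, 0, -0.3, 0, 0, 0, 0, 0, 0, -0.3, 0, 0, 0, 0, 0, 0, -0.3, 0, 0, 0.3, 0, 0, 0, -0.3, 0, 0, 0.8, 0, 0, 0, -0.3, 0, 0, 1, 0, 0, 0, -0.3, 0, 0, 1, 0, 0, 0, -0.3]}}

```text
time: 10.98
ee_pos: [0.6155, 0.0585, 0.1719]
tcp_rot: [180.0, 0.0, 161.2]
wrist_force: [0.9, -0.0, 0.2]
opening: 0.0556
grasp_force: 0.0
```

Emit:
{"api": "send_rows", "payload": {"moves": [0, 0, 1, 0, 0, 0, -0.3, 0, 0, 1, 0, 0, 0, -0.3, 0, 0, 1, 0, 0, 0, -0.3, 0, 0, 0, 0, 0, 0, -0.3, 0, 0, 0, 0, 0, 0, -0.3]}}

```text
time: 11.6
ee_pos: [0.6154, 0.0585, 0.2449]
tcp_rot: [-180.0, -0.0, 161.2]
wrist_force: [-0.1, 0.6, -1.2]
opening: 0.0555
grasp_force: 0.0
```

```bash
python3 - <<'E'
from h import *
c=bot.camera("scene"); a=cv2.resize(c["color"][150:300,320:470,::-1],(400,400))
c=bot.camera("wrist"); b=cv2.resize(c["color"][:,:,::-1],(400,250))
cv2.imwrite("pics/end.png",np.hstack([a,np.pad(b,((0,150),(0,0),(0,0)))]))
print(bot.get_obs()["ee_pos"])
E
```

```text
[0.6151557  0.05847854 0.24435423]
```

View pics/end.png

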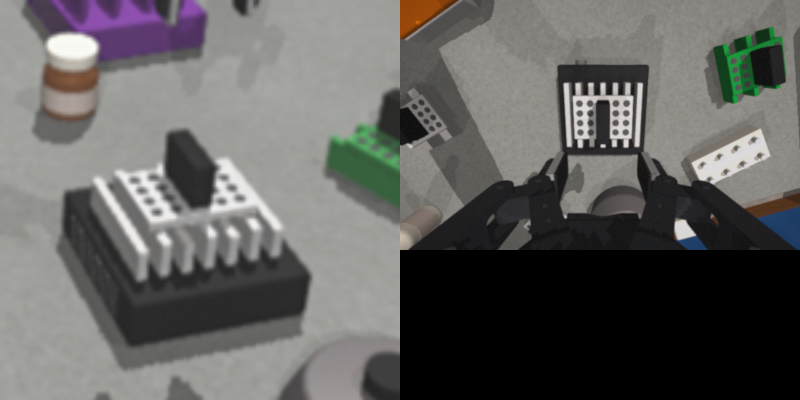

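The block's fins alternate with the cooler's, it sits level and centred at about (195,190) in the left picture, and the gripper is clear.

```bash
python3 -c "
from workcell import bot
print(bot.job_done())"
```

```text
the job is handed in; nothing more can be done
None
```

The three-finned block is seated upright and centred in the black cooler's gaps, lowered in until it touched, and the job is handed in at about 12 s; the hand-in call returned no verdict, and the arm never went near block_two.

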